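# Shut and lock the jack panel

## Task

Close up the jack panel block: with the fingertips push the sliding metal cover over the jacks until it is fully home against its end stop, and only then set a fingertip in the slot of the round quarter-turn fastener and turn it clockwise to its stop, so that its tongue locks the cover. Nothing is to be picked up, and the loose parts lying about stay where they are.

Things in the scene. Friction and masses are not known exactly. Their poses are not given: they have to be found in the camera images.
- block: fixed black bakelite jack panel block. Slab 200 mm (x -100..100) by 240 mm (y -140..100), its deck 30 mm above the desk; origin at desk level, z up, yaw within 0.35 rad. Jacks at x -4..90, y -130..-10, then an end stop 22 mm high. Far (+x) edge: rail 10 mm high. Fastener housing: raised box x -96..-12, y -45..75, top 58 mm above the desk; a 12 mm high box lies on its -y side.
- cover (a joint): sliding cover: nickel-plated slab 100 (block x) by 120 (block y) by 20 mm high, running 2 mm above the deck at block x -8..92. Value in m: 0 = home against the end stop, up to 0.090 as it slides open towards the block's +y. It cannot be lifted; sliding takes 2 N plus 6 N s/m and it stays where left.
- cover_push (a point): centre of the cover's upright +y end face, the one to push towards the block's -y; 42 mm above the desk, axes as the block's. The face is 100 mm wide, 32 to 52 mm above the desk; the deck on its +y side is flat and clear. With the cover home this point is at x 42, y -10 mm of the block.
- cam (a joint): quarter-turn fastener. Value in rad: 0 unlocked, slot along the block's y; grows clockwise seen from above to a hard stop at 1.571, locked, slot along block x. Friction 0.10 N m; stays where left. Beneath, a tongue 70 by 10 mm (to +y, hidden, at 0) swings to +x behind the cover's end face; if the cover is not home it strikes it and cannot reach the stop.
- cam_slot (a point): centre of the fastener's steel disc, on its axis and upper face: 58 mm above the desk, x -54, y -3 mm of the block. z up; y runs along the slot and turns with it. The slot crosses the disc through the centre: 28 mm wide, 62 mm long, 14 mm deep, flat floor, open above; round it a fixed bezel ring (inner diameter 62, outer 82 mm) stands 2 mm above the disc.
- ferrule1: loose plain brass ferrule, a tube 30 mm high, 20 mm across (26 mm at its foot collar), standing on end beside the block; a bystander to leave alone. Origin: centre of its underside
- ferrule2: loose plain brass ferrule, a tube 30 mm high, 20 mm across (26 mm at its foot collar), standing on end beside the block; a bystander to leave alone. Origin: centre of its underside
- ferrule3: loose plain brass ferrule, a tube 30 mm high, 20 mm across (26 mm at its foot collar), standing on end beside the block; a bystander to leave alone. Origin: centre of its underside
- hood: loose green enamel lamp hood, a cone 90 mm across and 62 mm high, standing mouth down beyond the block; a bystander. Origin: centre of its underside
- relay_cover: loose nickel-plated relay cover, an upright box 42 by 60 by 70 mm high, near the block's -y end; a bystander. Origin: centre of its underside
- screwdriver: loose screwdriver 190 mm long lying on the desk to the left; a bystander. Its x axis runs along it, towards the tip
- tin: loose closed brass tin, 68 mm across and 60 mm high, to the left; a bystander. Origin: centre of its underside

How it is judged (in metres and radians):
On the way, in this order (a step that is already met when the one before it is completed fails the run):
1. the cover is pushed fully home while the fastener is still unlocked (value of joint cover below 0.004 m and value of joint cam below 0.5 rad), for 0.2 s.
2. the fastener is turned to its stop with the cover home (value of joint cover below 0.004 m and value of joint cam above 1.45 rad), for 0.2 s.
At the end, for the whole second after the job is handed in: the cover is within 4 mm of its end stop and the fastener is turned at least 1.45 rad (its stop is at 1.571) and at rest; no loose thing has been disturbed (all of step 2 and velocity of joint cam below 0.05 rad/s); the robot touches nothing.
It fails at once if a loose bystander is lifted, carried or shoved by more than 20 mm, or tipped by more than 0.4 rad (distance of any of ferrule1, ferrule2, ferrule3, hood, relay_cover, screwdriver, tin from where it was at the start of the episode above 0.02 m or angle between any of ferrule1, ferrule2, ferrule3, hood, relay_cover, tin's own z axis and vertical above 0.4 rad).
It also fails if it takes over 54 s, if anything falls off the work surface, if the arm or the gripper's body presses on something with over 40 N, if the wrist force passes 120 N, or if a joint passes its speed limit or range.

## Robot

A 6-joint arm with a two-finger parallel gripper is mounted at the origin on the work surface. World frame = base frame: x ahead of the robot, y to its left, z up, the work surface at z = 0. Lengths are in m, angles in degrees, forces in N, time in s.
With the tool pointing down it reaches from about 0.25 to 0.775 m from the base axis. Payload 8.9 kg.
Tool frame: the origin (TCP) lies midway between the tips of the shut fingers; the grasp point (between the pads) lies 19 mm behind it; z points along the fingers, y is the line along which they close (so a half turn about z gives the same grasp; the last joint's range is limited). The gripper opens to 85 mm and grips with 20 to 120 N. Pads are 22 mm wide; open, the fingers measure 114 mm over their backs; the gripper's body (76 mm by 85 mm) begins 54 mm behind the grasp point. The pads swing forward as they close: fully open they stand 13 mm farther back than shut.
Start: joints at [-76.049, 16.656, -8.789, 64.555, 0, 82.019], TCP at [0.196, -0.487, 0.231] pointing down, gripper open.
Joint ranges: [-144.48, 144.48], [-52.06, 99.96], [-74.48, 78.29], [-112.23, 115.85], [-86.99, 84.42], [-180, 180]. Speed limits (degrees/s): [127.2, 127.2, 159.86, 180, 180, 180].

## Interface

Orientations are given as [roll, pitch, yaw] about the fixed x, y, z axes, in that order (R = Rz(yaw) Ry(pitch) Rx(roll)).
In Python, from workcell import env gives the robot as it stands.
- The arm moves only by the shell command python3 -m pendant 'ROWS' [FORCE]. ROWS is a JSON object whose one key "motion" holds a list of rows, each a list of 3 entries, a list of its own where there are three numbers: the shift along the tool's x, y, z in units of 40 mm (1.0 is 40 mm), then the turn about the tool's z in units of 5 degrees (1.0 is 5 degrees), then the closure, from 0 (fully open) to 1 (shut). A call has 1 to 10 rows; each row shifts and turns the commanded pose from where the row before left it, along the tool's axes as they then stand; what a row does not reach is not made up. A row lasts 1/12 s, in which the tool goes at most 41.7 mm and 7.16 degrees, less where a joint would pass 70% of its speed; a pose out of reach is approached as far as the arm can. A call is refused whole if a number of a shift passes 1 or a number of a turn 1, either way. A call with a gripper value outside its range is refused whole. The fingers move at their own pace and stop on an object; FORCE is the grip in N (left out, the last holds). Time passes only in rows, so rows that do not move let the fingers close. It gives the time, the measured TCP pose, the force, the opening and the grip force at its end, in the units of the state.
- env.get_state(): the state, without advancing time (a new reading comes with each control period).
- env.camera(name): name is "side" or "top"; returns (picture, depth): 400x640x3 uint8, blue, green, red; 400x640 float32, m along the optical axis (not along the pixel's ray), 0 where there is no reading.
- env.camera_model(name): a dict with "mtx" (3x3 intrinsics, pixels), "origin" and "orientation" of the camera in the world. Camera axes: x right, y down, z forward; pixel columns grow to the right and rows downward; lengths in m; the calibration is good to about 2 mm. A picture is of the moment at which its call begins. camera_model takes no time and is no camera call.
- env.hand_in(): hands the job in; it is judged then, once.
The state is a dict: "t": time; "q": joint angles; "joint_vel": joint speeds; "tau": joint torques, N m; "tcp_pos": TCP position; "orientation": TCP orientation; "force": force on the tool from outside, world axes, zero at the start; "wrist_torque": the same for the moment, N m; "grip_width": finger opening in m; "gripper_force": force on a finger pad.
Only numpy, scipy, OpenCV 4.12 (cv2) and the standard library are available. Lean on these libraries where they do the work, as an engineer would, in place of code of your own. Each camera call takes 0.05 s, during which the arm holds its last target. There are 200 camera calls.

## Working session

There is one attempt and no reset: what is moved stays moved. The work goes in short steps, Python scripts to look and compute and a shell command to move; the robot and the scene stay as the last step left them, time stands still between calls to the robot, and variables do not carry over. Pictures are saved under pics/ and viewed, at most 10 in all, crops included, and the job is handed in when it is done.

```bash
ls; mkdir -p pics; python3 - <<'E'
from workcell import env
import cv2,numpy as np
for n in("top","side"):
    p,d=env.camera(n); cv2.imwrite(f"pics/{n}0.png",p); np.savez(f"{n}0.npz",p=p,d=d)
    print(n,env.camera_model(n))
s=env.get_state();print(s)
E
```

```text
pics
top {'mtx': array([[421.0690183 ,   0.        , 321.06043507],
       [  0.        , 421.0690183 , 196.98140355],
       [  0.        ,   0.        ,   1.        ]]), 'origin': array([0.47202204, 0.08769327, 1.15832323]), 'orientation': array([-175.5134906 ,    1.53385902,  -91.37028798])}
side {'mtx': array([[452.6505693 ,   0.        , 313.39144649],
       [  0.        , 452.6505693 , 194.96065889],
       [  0.        ,   0.        ,   1.        ]]), 'origin': array([ 0.34010492, -0.5711835 ,  0.70275041]), 'orientation': array([-130.56215223,   -0.65907698,  -19.41131203])}
{'t': 0.1, 'q': array([-7.60485659e+01,  1.66880265e+01, -8.82407833e+00,  6.45550386e+01,
        4.84842912e-04,  8.20187403e+01]), 'joint_vel': array([-0.09390333,  0.00577785,  0.03635117,  0.07921936,  0.04795823,
        0.02539075]), 'tau': array([ 2.34195744e-03, -5.37978566e+01,  3.31918073e+01,  9.31189104e-03,
       -5.31661772e-05, -2.10948954e-06]), 'tcp_pos': array([ 0.1960124 , -0.48663497,  0.23078601]), 'orientation': array([-1.79933574e+02, -9.80295605e-03,  2.19326878e+01]), 'force': array([-0.44157755, -1.21486031, -0.50414703]), 'wrist_torque': array([-0.00220459, -0.01273264,  0.0152328 ]), 'gripper_force': 0.0, 'grip_width': 0.08548165551047626}
```

View pics/top0.png

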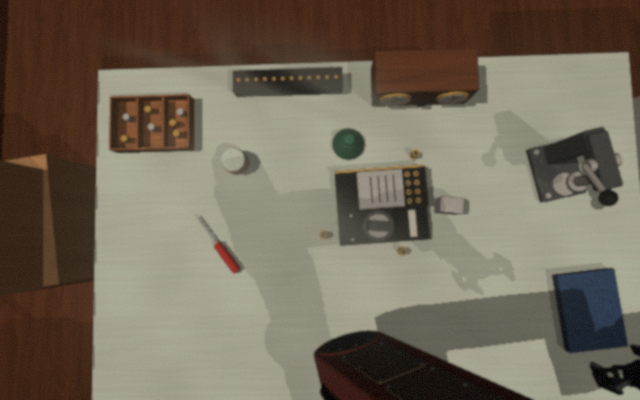

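View pics/side0.png

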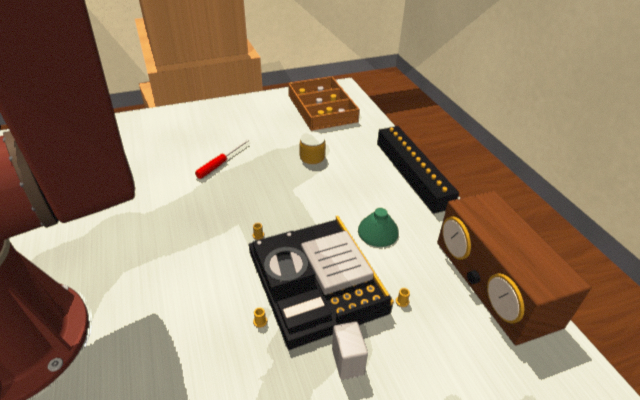

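The top view shows the block at about (335–432, 165–243), with the cover at (358–405, 170–208) and the disc at (378, 225). The side view shows the cover at (300–372, 230–290) and the disc at (286, 264). Ferrules stand left and near the block, the hood is at (348, 143) in the top view, and the relay cover is at (450, 205).

```bash
cat > h.py <<'E'
import numpy as np,cv2
from scipy.spatial.transform import Rotation as Ro
from workcell import env
def cam(n):
    m=env.camera_model(n); return m["mtx"],np.array(m["origin"]),Ro.from_euler("xyz",m["orientation"],degrees=True).as_matrix()
def cloud(n,d):
    K,o,R=cam(n); v,u=np.mgrid[:d.shape[0],:d.shape[1]]
    c=np.stack([(u-K[0,2])/K[0,0]*d,(v-K[1,2])/K[1,1]*d,d],-1)
    return c@R.T+o
def ray(n,uv):
    K,o,R=cam(n); uv=np.atleast_2d(uv)
    return o,np.c_[(uv-K[:2,2])/K[0,0],np.ones(len(uv))]@R.T
def onplane(n,uv,z):
    o,r=ray(n,uv); return o+r*((z-o[2])/r[:,2:])
def tri(a,b):
    o1,r1=ray("top",a);o2,r2=ray("side",b)
    s=np.linalg.lstsq(np.c_[r1[0],-r2[0]],o2-o1,rcond=None)[0]
    p,q=o1+s[0]*r1[0],o2+s[1]*r2[0]; return (p+q)/2,np.linalg.norm(p-q)
E
python3 - <<'E'
from h import *
np.set_printoptions(precision=4,suppress=True)
box={"top":(325,435,155,250),"side":(240,400,210,350)}
cs={}
for n in box:
    z=np.load(n+"0.npz");p,d=z["p"],z["d"];P=cloud(n,d);u0,u1,v0,v1=box[n]
    roi=np.zeros(d.shape,bool);roi[v0:v1,u0:u1]=1
    g=p.max(2); print(n,"desk z",np.median(P[...,2][roi&(P[...,2]<.015)&(d>0)]))
    Z=P[...,2]
    m=(roi&(g>90)&(p.max(2).astype(int)-p.min(2)<40)&(Z>.02)).astype(np.uint8)
    c,_=cv2.findContours(m,cv2.RETR_EXTERNAL,cv2.CHAIN_APPROX_NONE)
    for k in c:
        if cv2.contourArea(k)<40: continue
        f=np.zeros_like(m);cv2.drawContours(f,[k],-1,1,-1)
        r=cv2.minAreaRect(k)
        zz=np.median(Z[f>0]); M=cv2.moments(k);ce=(M['m10']/M['m00'],M['m01']/M['m00'])
        print(n,"area",cv2.contourArea(k),"c",np.round(ce,1),"z",zz,"w",onplane(n,ce,zz)[0]); print(onplane(n,cv2.boxPoints(r),zz)[:,:2].tolist())
    # top height classes
    b=(roi&(Z>.022)&(Z<.075)); q=P[b][:,:2].astype(np.float32)
    r=cv2.minAreaRect(q*1000); print("block rect mm",r)
    im=cv2.resize(p[v0:v1,u0:u1],None,fx=5,fy=5,interpolation=cv2.INTER_CUBIC)
    cv2.imwrite(f"pics/{n}z.png",cv2.convertScaleAbs(im,alpha=1.3)); print(im.shape)
E
```

```text
top desk z -7.246549183559381e-05
top area 118.0 c [377.4 233.5] z 0.057951589803960646 w [ 0.4603 -0.029   0.058 ]
[[0.4699238855239966, -0.002240878586338632], [0.46862385188869654, -0.056585808313575556], [0.44796829165640845, -0.05583561931171936], [0.44923902746689387, -0.001569863421364795]]
top area 99.0 c [378.6 217.4] z 0.05757689330796034 w [ 0.5019 -0.0333  0.0576]
[[0.4962040255857583, -0.007755968235808791], [0.5140848396874379, -0.009719316174665982], [0.5090170188647795, -0.059216396896144094], [0.4911689507467713, -0.05719468599298751]]
top area 191.0 c [412.2 222.9] z 0.04249846742062535 w [ 0.4857 -0.1228  0.0425]
[[0.5219361964827832, -0.11057260232063783], [0.5231947498948407, -0.13213732680339818], [0.45137113197278433, -0.13511132845625634], [0.4500910472748567, -0.11365919346404448]]
top area 1649.5 c [380.2 188.7] z 0.051694237581204616 w [ 0.5775 -0.0409  0.0517]
[[0.6240147378913021, 0.02197936717972296], [0.6308315205377973, -0.0990011383518528], [0.5314313232587466, -0.103308983410052], [0.5244444946299726, 0.016794916540161867]]
block rect mm ((545.731140
[... 596 characters left out ...]
258287746], [0.45122050327404667, -0.13627911252360392]]
side area 804.5 c [285.5 265.1] z 0.05941132845322561 w [ 0.4818 -0.0365  0.0594]
[[0.456838719566755, 0.01731816366465655], [0.5313255271507042, -0.008042121143470138], [0.507183792828893, -0.07936328614109378], [0.4376185646679207, -0.055574063474186586]]
side area 2640.0 c [336.3 261.4] z 0.05278544005402602 w [ 0.5763 -0.0531  0.0528]
[[0.5264671987592955, 0.013064814869859886], [0.6371234426663059, 0.04312911113102913], [0.6277709087681056, -0.11027869920769812], [0.5301357475991043, -0.12965350620792615]]
block rect mm ((547.489501953125, -61.0382080078125), (349.4466552734375, 305.1986999511719), 67.87886810302734)
(700, 800, 3)
```

View pics/topz.png

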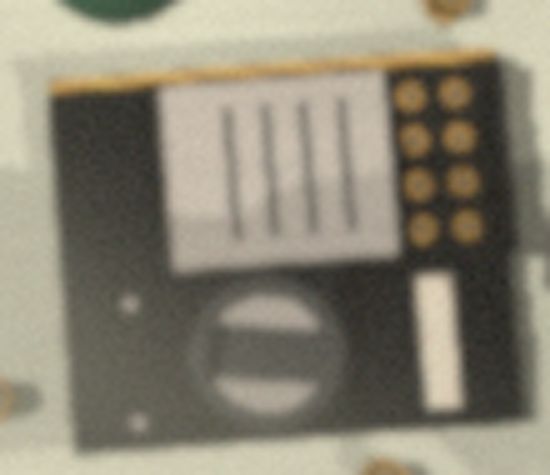

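View pics/sidez.png

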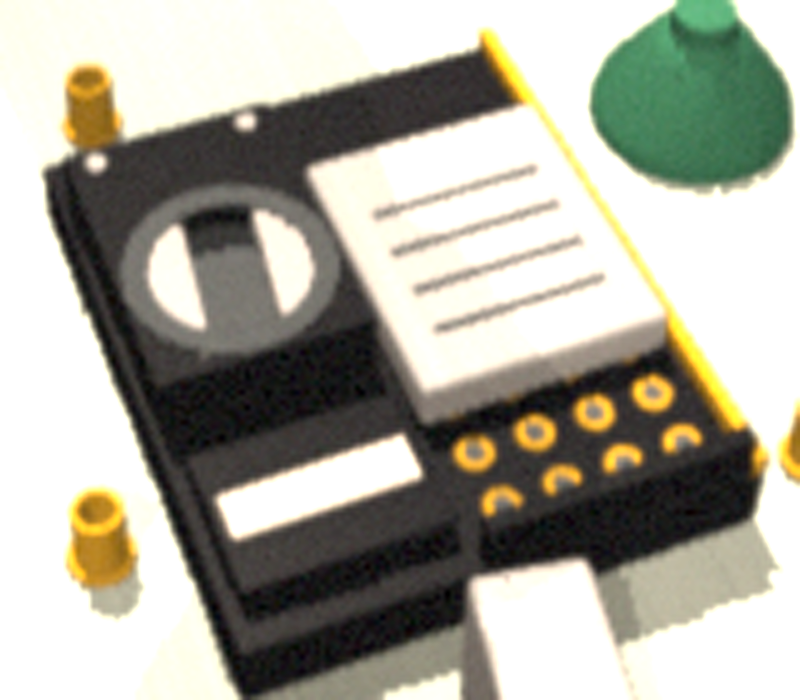

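The zooms show the cover about 52 mm open, its +y end face on the left (top crop x≈160–175), and the slot along block y. The disc centre is at about top px (378, 225.4) and side px (286.3, 263.5). I'll cross-check with two views and start turning the tool to yaw ≈183°, so the last joint has range for the clockwise turn.

```bash
python3 - <<'E'
from h import *
np.set_printoptions(precision=4,suppress=True)
T=lambda x,y:(325+(x-2)/5,155+(y-2)/5); S=lambda x,y:(240+(x-2)/5,210+(y-2)/5)
W={}
for k,a,b in[("disc",T(267,353),S(231,267)),("coverNear+y",T(172,272),S(310,166)),("coverFar+y",T(158,90),S(525,104)),("coverFar-y",T(386,72),S(668,320)),("coverNear-y",T(402,257),S(425,388))]:
    p,e=tri(a,b);W[k]=p;print(k,p,"gap",e)
f=(W["coverNear+y"]+W["coverFar+y"])/2
for k,v in[("x near-far",W["coverFar+y"]-W["coverNear+y"]),("x -y end",W["coverFar-y"]-W["coverNear-y"]),("y",(W["coverFar+y"]-W["coverFar-y"]))]:print(k,np.linalg.norm(v),np.degrees(np.arctan2(v[1],v[0])))
y=np.radians(3.1);x=np.array([np.cos(y),np.sin(y)]);yy=np.array([-x[1],x[0]])
d=(f-W["disc"])[:2];print("face",f,"rel disc",d@x,d@yy,"open",d@yy+.007)
E
python3 -m pendant '{"motion":[[[0,0,0],-1,1],[[0,0,0],-1,1],[[0,0,0],-1,1],[[0,0,0],-1,1],[[0,0,0],-1,1],[[0,0,0],-1,1],[[0,0,0],-1,1],[[0,0,0],-1,1],[[0,0,0],-1,1],[[0,0,0],-1,1]]}'
python3 -m pendant '{"motion":[[[0,0,0],-1,1],[[0,0,0],-1,1],[[0,0,0],-1,1],[[0,0,0],-1,1],[[0,0,0],-1,1],[[0,0,0],-1,1],[[0,0,0],-1,1],[[0,0,0],-1,1],[[0,0,0],-1,1],[[0,0,0],-1,1]]}'
python3 -m pendant '{"motion":[[[0,0,0],-1,1],[[0,0,0],-1,1],[[0,0,0],-1,1],[[0,0,0],-1,1],[[0,0,0],-1,1],[[0,0,0],-1,1],[[0,0,0],-1,1],[[0,0,0],-1,1],[[0,0,0],-1,1],[[0,0,0],-1,1]]}'
python3 -m pendant '{"motion":[[[0,0,0],-1,1],[[0,0,0],-1,1],[[0,0,0],-0.2,1]]}'
```

```text
disc [ 0.4827 -0.0313  0.0592] gap 0.0021568292937327233
coverNear+y [0.5277 0.0158 0.0509] gap 0.004811465428532897
coverFar+y [0.6228 0.0205 0.0505] gap 0.001839233611204311
coverFar-y [ 0.6296 -0.1002  0.0501] gap 0.0028403199016433125
coverNear-y [ 0.5318 -0.1039  0.0552] gap 0.003757674285462051
x near-far 0.09523042945444683 2.829285748519893
x -y end 0.09801378172565278 2.1675218937029306
y 0.12088108166588131 93.21459547355111
face [0.5753 0.0181 0.0507] rel disc 0.09509027864464137 0.04429300237786539 open 0.05129300237786539
t: 0.93
tcp_pos: [0.196, -0.4868, 0.231]
orientation: [-180.0, -0.0, 72.2]
force: [-0.1, -0.1, -0.7]
grip_width: 0.0004
gripper_force: 0.0
t: 1.77
tcp_pos: [0.196, -0.4868, 0.231]
orientation: [180.0, -0.0, 122.2]
force: [-0.0, -0.1, -0.3]
grip_width: -0.0003
gripper_force: 0.0
t: 2.6
tcp_pos: [0.196, -0.4867, 0.2309]
orientation: [180.0, -0.0, 172.2]
force: [-0.3, -0.4, 0.2]
grip_width: 0.0004
gripper_force: 0.0
t: 2.85
tcp_pos: [0.196, -0.4868, 0.231]
orientation: [180.0, -0.0, -176.8]
force: [-0.5, 0.0, 0.2]
grip_width: -0.0
gripper_force: 0.0
```

Two views agree: the cover top is at about 51 mm, the disc at 59 mm, the cover face centre at (0.575, 0.018), the yaw is 3.2°, and the cover is about 52 mm open. Next I move above the deck on the face's +y side.

```bash

python3 -m pendant '{"motion":[[[-0.51,0.66,0],0,1],[[-0.51,0.66,0],0,1],[[-0.51,0.66,0],0,1],[[-0.51,0.66,0],0,1],[[-0.51,0.66,0],0,1],[[-0.51,0.66,0],0,1],[[-0.51,0.66,0],0,1],[[-0.51,0.66,0],0,1],[[-0.51,0.66,0],0,1],[[-0.51,0.66,0],0,1]]}'
python3 -m pendant '{"motion":[[[-0.51,0.66,0],0,1],[[-0.51,0.66,0],0,1],[[-0.51,0.66,0],0,1],[[-0.51,0.66,0],0,1],[[-0.51,0.66,0],0,1],[[-0.51,0.66,0],0,1],[[-0.51,0.66,0],0,1],[[-0.51,0.66,0],0,1],[[-0.51,0.66,0],0,1],[[-0.5,0.6,0],0,1]]}'
python3 -m pendant '{"motion":[[[0,0,0],0,1],[[0,0,0],0,1]]}'
```

```text
t: 3.68
tcp_pos: [0.3869, -0.2114, 0.2313]
orientation: [-180.0, 0.0, -177.2]
force: [0.3, -0.9, 0.4]
grip_width: 0.0002
gripper_force: 0.0
t: 4.52
tcp_pos: [0.5768, 0.0607, 0.2311]
orientation: [180.0, -0.0, -177.2]
force: [0.6, -0.6, 0.2]
grip_width: -0.0
gripper_force: 0.0
t: 4.68
tcp_pos: [0.5765, 0.0601, 0.2306]
orientation: [-180.0, -0.1, -177.0]
force: [-0.4, -1.0, -0.8]
grip_width: -0.0002
gripper_force: 0.0
```

```bash

python3 -m pendant '{"motion":[[[0,0,0.6],0,1],[[0,0,0.6],0,1],[[0,0,0.6],0,1],[[0,0,0.6],0,1],[[0,0,0.6],0,1],[[0,0,0.6],0,1],[[0,0,0.4],0,1],[[0,0,0.4],0,1],[[0,0,0.3],0,1],[[0,0,0],0,1]]}'
python3 -m pendant '{"motion":[[[0,-0.2,0],0,1],[[0,-0.2,0],0,1],[[0,-0.1,0],0,1],[[0,-0.1,0],0,1],[[0,-0.1,0],0,1],[[0,-0.1,0],0,1],[[0,0,0],0,1]]}'
```

```text
t: 5.52
tcp_pos: [0.5738, 0.0578, 0.041]
orientation: [180.0, -0.3, -177.2]
force: [-0.3, 0.1, 0.0]
grip_width: 0.0
gripper_force: 0.0
t: 6.1
tcp_pos: [0.5783, 0.0261, 0.0437]
orientation: [-180.0, 0.0, -177.1]
force: [0.2, 0.3, 1.0]
grip_width: -0.0002
gripper_force: 0.0
```

```bash

python3 -m pendant '{"motion":[[[0,-0.1,0],0,1],[[0,-0.1,0],0,1],[[0,-0.1,0],0,1],[[0,0,0],0,1]]}'
python3 -m pendant '{"motion":[[[0,-0.1,0],0,1],[[0,-0.1,0],0,1],[[0,-0.1,0],0,1],[[0,-0.1,0],0,1],[[0,-0.1,0],0,1],[[0,-0.1,0],0,1],[[0,-0.1,0],0,1]]}'
python3 - <<'E'
from h import *
p,d=env.camera("side");cv2.imwrite("pics/s2.png",cv2.resize(p[200:350,220:420],None,fx=4,fy=4))
E
```

```text
t: 6.43
tcp_pos: [0.5787, 0.014, 0.0434]
orientation: [-180.0, 0.0, -177.1]
force: [0.1, 0.3, 1.8]
grip_width: 0.0002
gripper_force: 0.3
t: 7.02
tcp_pos: [0.58, -0.0136, 0.0433]
orientation: [180.0, 0.0, -177.1]
force: [0.8, 2.7, 1.5]
grip_width: 0.0001
gripper_force: 1.3
```

View pics/s2.png

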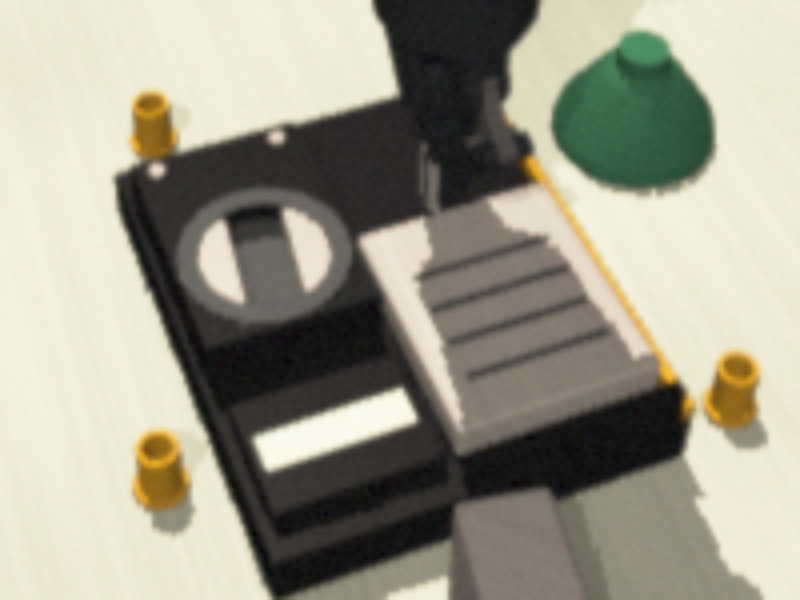

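The cover (near +y corner at crop (362, 238)) has slid over the jacks, and the fingers press on its end face at (430, 205). I keep pushing until the force rises at the stop.

```bash

python3 -m pendant '{"motion":[[[0,-0.1,0],0,1],[[0,-0.1,0],0,1],[[0,0,0],0,1]]}'
python3 -m pendant '{"motion":[[[0,-0.07,0],0,1],[[0,-0.07,0],0,1],[[0,0,0],0,1]]}'
```

```text
t: 7.32
tcp_pos: [0.5803, -0.0213, 0.0433]
orientation: [180.0, -0.0, -177.1]
force: [0.8, 2.7, 1.4]
grip_width: 0.0001
gripper_force: 1.4
t: 7.57
tcp_pos: [0.5803, -0.0223, 0.0433]
orientation: [179.5, 0.0, -176.9]
force: [0.3, 22.5, 4.3]
grip_width: 0.0002
gripper_force: 11.5
```

The force rose to 22 N, so the cover is at its stop. I hold, back off, raise and look.

```bash

python3 -m pendant '{"motion":[[[0,0,0],0,1],[[0,0,0],0,1],[[0,0,0],0,1],[[0,0.2,0],0,1],[[0,0.3,0],0,1],[[0,0,0],0,1]]}'
python3 -m pendant '{"motion":[[[0,0,-0.5],0,1],[[0,0,-0.8],0,1],[[0,0,-0.8],0,0.8],[[0,0,-0.4],0,0.8],[[0,0,0],0,0.8],[[0,0,0],0,0.8]]}'
python3 - <<'E'
from h import *
np.set_printoptions(precision=4,suppress=True)
p,d=env.camera("side");cv2.imwrite("pics/s3.png",p)
P=cloud("side",d);u0,u1,v0,v1=240,400,210,350
g=p.max(2).astype(int);Z=P[...,2];m=((g>70)&(g-p.min(2)<50)&(Z>.047)&(Z<.056)).astype(np.uint8);m[:,:290]=0;m[:210]=0;m[350:]=0;m[:,400:]=0
q=P[m>0][:,:2];y=np.radians(3.2);x=np.array([np.cos(y),np.sin(y)]);yy=np.array([-x[1],x[0]]);dd=q-[.482,-.0315]
print("cover rel disc x",np.percentile(dd@x,[2,98]),"y",np.percentile(dd@yy,[2,98]),"expected home x .046...146 y -.127..-.007")
E
```

```text
t: 8.07
tcp_pos: [0.5791, -0.0053, 0.0431]
orientation: [-180.0, -0.1, -177.0]
force: [-0.2, 0.1, -0.0]
grip_width: -0.0002
gripper_force: 0.0
t: 8.57
tcp_pos: [0.5801, -0.0072, 0.144]
orientation: [-179.9, 0.1, -177.1]
force: [-0.6, -0.0, 0.3]
grip_width: 0.017
gripper_force: 0.0
cover rel disc x [0.047  0.2238] y [-0.1293  0.0419] expected home x .046...146 y -.127..-.007
```

The cover's -y end sits at its home position. Now I move over the fastener with the fingers about 23 mm apart, so both fit in the slot.

```bash

python3 -m pendant '{"motion":[[[0.5,-0.1,0],0,0.73],[[0.5,-0.1,0],0,0.73],[[0.5,-0.1,0],0,0.73],[[0.5,-0.1,0],0,0.73],[[0.48,-0.08,0],0,0.73],[[0,0,0],0,0.73],[[0,0,0],0,0.73]]}'
python3 -m pendant '{"motion":[[[0,0,0.5],0,0.73],[[0,0,0.5],0,0.73],[[0,0,0.5],0,0.73],[[0,0,0.3],0,0.73],[[0,0,0],0,0.73],[[0,0,0],0,0.73]]}'
python3 - <<'E'
from h import *
p,d=env.camera("side");cv2.imwrite("pics/s4.png",cv2.resize(p[200:350,220:420],None,fx=4,fy=4))
E
```

```text
t: 9.2
tcp_pos: [0.4802, -0.0311, 0.1423]
orientation: [180.0, -0.1, -177.1]
force: [-1.3, -0.4, 0.6]
grip_width: 0.0231
gripper_force: 0.0
t: 9.7
tcp_pos: [0.4814, -0.0308, 0.0705]
orientation: [180.0, -0.1, -177.1]
force: [-1.1, 0.2, -0.0]
grip_width: 0.0232
gripper_force: 0.0
```

View pics/s4.png

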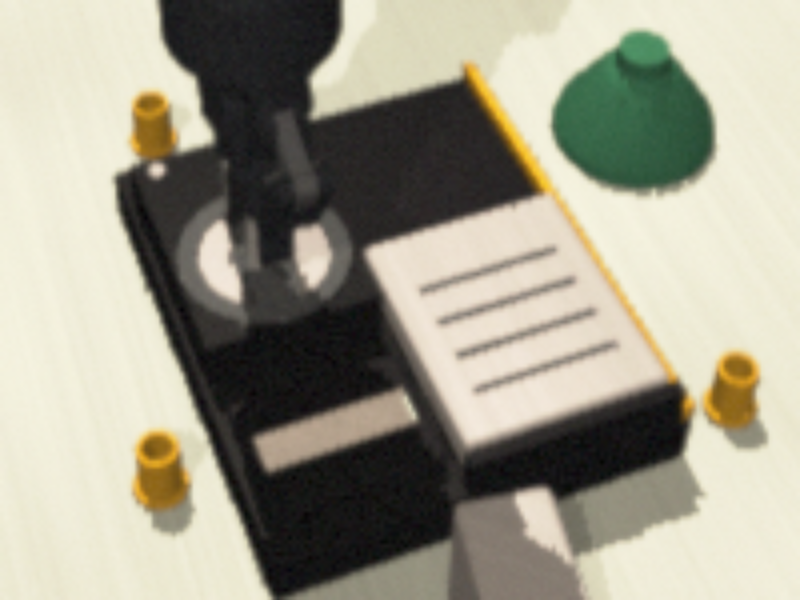

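The cover is home, with its near edge at the block end. The fingers hover over the slot at crop (265, 255). I lower them in gently.

```bash

python3 -m pendant '{"motion":[[[0,0,0.1],0,0.73],[[0,0,0.1],0,0.73],[[0,0,0.1],0,0.73],[[0,0,0],0,0.73]]}'
python3 -m pendant '{"motion":[[[0,0,0.1],0,0.73],[[0,0,0.1],0,0.73],[[0,0,0.05],0,0.73],[[0,0,0],0,0.73]]}'
```

```text
t: 10.08
tcp_pos: [0.4813, -0.0309, 0.0588]
orientation: [180.0, -0.0, -177.1]
force: [-0.6, -0.2, -1.0]
grip_width: 0.0228
gripper_force: 0.0
t: 10.42
tcp_pos: [0.4821, -0.0311, 0.0491]
orientation: [-180.0, 0.0, -177.1]
force: [2.7, -0.4, -1.2]
grip_width: 0.0228
gripper_force: 1.3
```

The fingers are in the slot, 9 mm deep. I turn clockwise.

```bash

python3 -m pendant '{"motion":[[[0,0,0],0.6,0.73],[[0,0,0],0.6,0.73],[[0,0,0],0.6,0.73],[[0,0,0],0.6,0.73],[[0,0,0],0.6,0.73],[[0,0,0],0,0.73]]}'
python3 - <<'E'
from workcell import env
print(env.get_state()["wrist_torque"])
E
python3 -m pendant '{"motion":[[[0,0,0],0.7,0.73],[[0,0,0],0.7,0.73],[[0,0,0],0.7,0.73],[[0,0,0],0.7,0.73],[[0,0,0],0.7,0.73],[[0,0,0],0.7,0.73],[[0,0,0],0.7,0.73],[[0,0,0],0.7,0.73],[[0,0,0],0,0.73]]}'
python3 - <<'E'
from workcell import env
print(env.get_state()["wrist_torque"])
E
```

```text
t: 10.92
tcp_pos: [0.4818, -0.0313, 0.0494]
orientation: [-180.0, 0.0, 167.8]
force: [1.3, -1.2, -1.1]
grip_width: 0.0233
gripper_force: 0.8
[-0.25381478 -0.30699715  0.07750865]
t: 11.67
tcp_pos: [0.4824, -0.0316, 0.0496]
orientation: [180.0, 0.1, 139.9]
force: [4.1, -3.0, -0.7]
grip_width: 0.0227
gripper_force: 2.2
[-0.61028706 -0.7564907   0.13976948]
```

```bash

python3 -m pendant '{"motion":[[[0,0,0],0.7,0.73],[[0,0,0],0.7,0.73],[[0,0,0],0.7,0.73],[[0,0,0],0.7,0.73],[[0,0,0],0.7,0.73],[[0,0,0],0.7,0.73],[[0,0,0],0.7,0.73],[[0,0,0],0.7,0.73],[[0,0,0],0.7,0.73],[[0,0,0],0,0.73]]}'
python3 -m pendant '{"motion":[[[0,0,0],0.6,0.73],[[0,0,0],0.6,0.73],[[0,0,0],0.6,0.73],[[0,0,0],0.6,0.73],[[0,0,0],0.6,0.73],[[0,0,0],0,0.73]]}'
python3 - <<'E'
from workcell import env
print(env.get_state()["wrist_torque"])
E
```

```text
t: 12.5
tcp_pos: [0.4821, -0.0314, 0.0495]
orientation: [180.0, 0.1, 108.4]
force: [3.1, -2.9, 0.5]
grip_width: 0.0231
gripper_force: 2.3
t: 13.0
tcp_pos: [0.4821, -0.0313, 0.0495]
orientation: [180.0, 0.0, 93.5]
force: [3.5, -3.6, 1.2]
grip_width: 0.0228
gripper_force: 2.5
[-0.70641253 -0.77308804  0.03342962]
```

```bash

python3 -m pendant '{"motion":[[[0,0,0],0.6,0.73],[[0,0,0],0.6,0.73],[[0,0,0],0.4,0.73],[[0,0,0],0,0.73]]}'
python3 - <<'E'
from workcell import env
print(env.get_state()["wrist_torque"])
E
python3 -m pendant '{"motion":[[[0,0,0],0.4,0.73],[[0,0,0],0.4,0.73],[[0,0,0],0,0.73]]}'
python3 - <<'E'
from workcell import env
print(env.get_state()["wrist_torque"])
E
```

```text
t: 13.33
tcp_pos: [0.482, -0.0312, 0.0495]
orientation: [180.0, 0.0, 85.6]
force: [4.4, -3.1, 0.7]
grip_width: 0.0227
gripper_force: 2.8
[-0.66819269 -0.68381217  0.08136174]
t: 13.58
tcp_pos: [0.482, -0.0312, 0.0495]
orientation: [180.0, 0.0, 81.6]
force: [3.8, -2.7, 2.3]
grip_width: 0.0233
gripper_force: 2.9
[-0.67495014 -0.75576179  0.08353249]
```

No stop felt yet, so I continue in small steps.

```bash

python3 -m pendant '{"motion":[[[0,0,0],0.4,0.73],[[0,0,0],0.4,0.73],[[0,0,0],0,0.73]]}'
python3 - <<'E'
from h import *
print(env.get_state()["wrist_torque"])
p,d=env.camera("side");cv2.imwrite("pics/s5.png",cv2.resize(p[200:350,220:420],None,fx=4,fy=4))
E
```

```text
t: 13.83
tcp_pos: [0.4815, -0.0313, 0.0495]
orientation: [180.0, 0.0, 77.6]
force: [1.0, -4.2, 5.2]
grip_width: 0.0231
gripper_force: 22.8
[-0.98585421 -0.2818765   0.78423024]
```

View pics/s5.png

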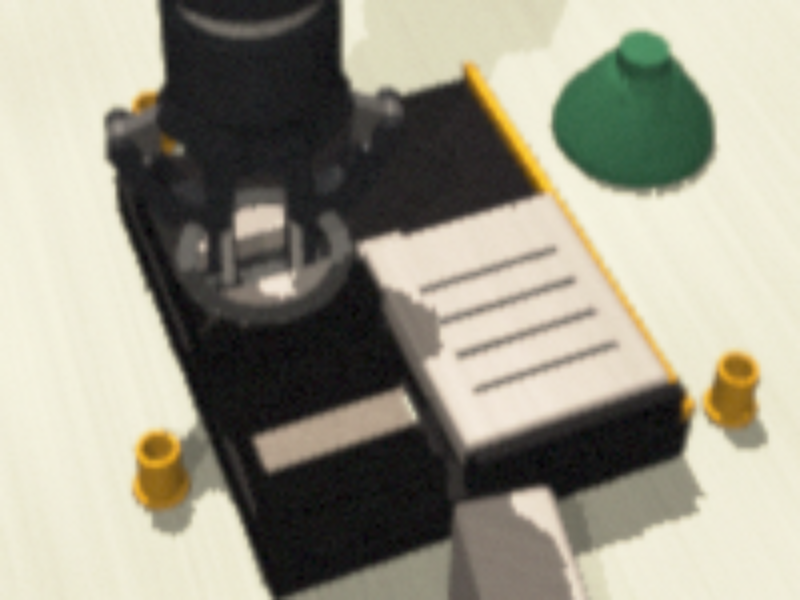

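The moment rose to 0.8 N m, so the fastener is at its stop. The view shows the slot running across, from crop (185, 250) to (330, 250), with the cover home. I hold, ease back within the slack, withdraw and look.

```bash

python3 -m pendant '{"motion":[[[0,0,0],0.1,0.73],[[0,0,0],0,0.73],[[0,0,0],0,0.73],[[0,0,0],0,0.73],[[0,0,0],-0.8,0.73],[[0,0,0],-1,0.73],[[0,0,0],-0.8,0.73],[[0,0,0],0,0.73]]}'
python3 -m pendant '{"motion":[[[0,0,-0.1],0,0.73],[[0,0,-0.2],0,0.73],[[0,0,-0.5],0,0.73],[[0,0,-0.8],0,0.73],[[0,0,-0.8],0,0.73],[[0,0,-0.8],0,0.73],[[0,0,-0.8],0,0.73],[[0,0,0],0,0.73],[[0,0,0],0,0.73]]}'
python3 - <<'E'
from h import *
p,d=env.camera("side");cv2.imwrite("pics/s6.png",cv2.resize(p[200:350,220:420],None,fx=4,fy=4))
E
```

```text
t: 14.55
tcp_pos: [0.4802, -0.0303, 0.0488]
orientation: [-179.9, -0.1, 90.3]
force: [0.5, 0.3, 0.1]
grip_width: 0.0227
gripper_force: 0.0
t: 15.3
tcp_pos: [0.4825, -0.0311, 0.2115]
orientation: [179.8, 0.0, 89.9]
force: [-0.4, -0.2, -0.6]
grip_width: 0.0233
gripper_force: 0.0
```

View pics/s6.png

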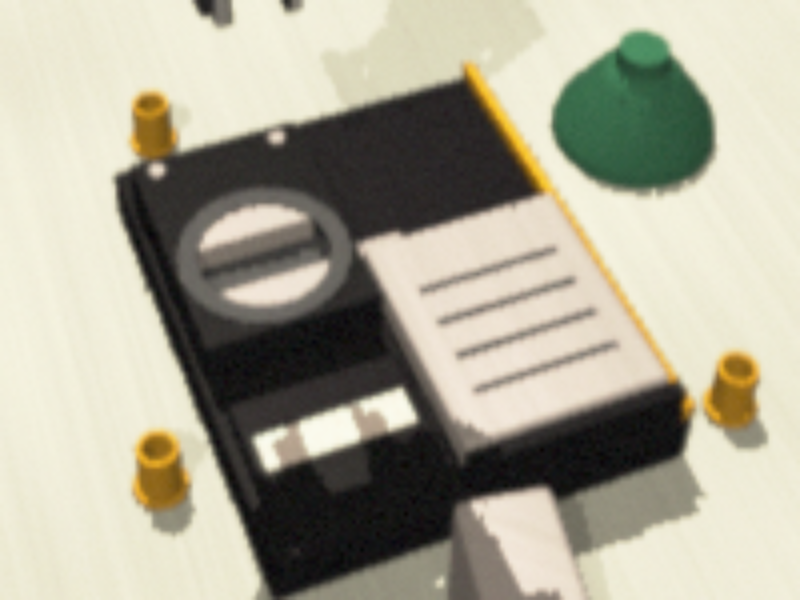

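The slot now runs nearly along block x, and the tongue shows behind the cover at (390, 237). I'll check the angle numerically.

```bash
python3 - <<'E'
from h import *
p,d=env.camera("side")
u0,v0=258,242
g=p.max(2).astype(np.uint8)
m=(g>110).astype(np.uint8);k=np.zeros_like(m);cv2.ellipse(k,(286,264),(19,15),0,0,360,1,-1);m&=k
c,_=cv2.findContours(m,cv2.RETR_EXTERNAL,cv2.CHAIN_APPROX_NONE)
for q in c:
    if len(q)<10: continue
    w=onplane("side",q[:,0].astype(float),.058)[:,:2]*1000
    (ce,(a,b),t)=cv2.minAreaRect(w.astype(np.float32)); B=cv2.boxPoints((ce,(a,b),t))
    e=max([B[1]-B[0],B[2]-B[1]],key=np.linalg.norm); print(ce,a,b,"long axis deg",np.degrees(np.arctan2(e[1],e[0])))
E
```

```text
(480.4818115234375, -53.02164077758789) 27.400720596313477 62.18616485595703 long axis deg -4.1627536
(483.4843444824219, -11.81883430480957) 57.37423324584961 30.868656158447266 long axis deg 3.4586618
```

```bash
python3 - <<'E'
from h import *
g=np.mean([env.camera("side")[0].mean(2) for _ in range(4)],0)
def edge(cols,lo,hi,z,sgn):
    pts=[]
    for u in cols:
        c=cv2.GaussianBlur(g[:,u:u+1].astype(np.float32),(1,3),0)[:,0]; a,b=lo(u),hi(u)
        gr=sgn*np.diff(c[a:b]); w=np.clip(gr,0,None)**2; i=int(w.argmax()); s=slice(max(i-1,0),i+2)
        pts.append((u,a+.5+(w[s]*np.arange(len(w))[s]).sum()/w[s].sum()))
    pts=np.array(pts);w=onplane("side",pts,z)[:,:2]*1000
    vx,vy,_,_=cv2.fitLine(w.astype(np.float32),cv2.DIST_HUBER,0,.01,.01).ravel()
    print(np.round(pts[[0,len(pts)//2,-1]],1).tolist(),"deg",np.degrees(np.arctan(vy/vx)))
near=lambda u:200+(290-.27*(u-220)*4+.27*0)/4 if 0 else 271.7-.27*(u-276)
edge(range(278,300),lambda u:int(near(u))-4,lambda u:int(near(u))+4,.058,1)   # lower half, slot edge
far=lambda u:261.5-.26*(u-271)
edge(range(273,296),lambda u:int(far(u))-4,lambda u:int(far(u))+4,.058,-1)    # upper half, slot edge
cv=lambda u:270.5-.29*(u-326)
edge(range(328,356),lambda u:int(cv(u))-3,lambda u:int(cv(u))+3,.052,-1)   # cover groove (block x)
E
```

```text
[[278.0, 271.5], [289.0, 268.3], [299.0, 265.3]] deg 2.6592815
[[273.0, 261.2], [284.0, 257.8], [295.0, 255.2]] deg 2.1984415
[[328.0, 270.1], [342.0, 265.6], [355.0, 261.6]] deg 2.7598786
```

The slot edges lie at 2.2–2.7° against 2.8° for the cover grooves. The slot is therefore within about 0.5° of block x, at the stop. I hand in.

```bash
python3 - <<'E'
from workcell import env
print(env.hand_in())
E
```

```text
the job is handed in; nothing more can be done
None
```

The cover is fully home and the fastener is turned clockwise to its stop, locking it. The robot is clear, and the job is handed in; the hand-in call returned no verdict.

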